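Load a four-cup jar mixer in balance

ROBOT

A 7-joint arm with a two-finger parallel gripper is mounted at the origin on a cart in front of the work surface, level with it; the furniture and walls round the work are solid. World frame = base frame: x ahead of the robot, y to its left, z up, the work surface at z = 0. Lengths are in m, angles in rad, forces in N, time in s.
With the tool pointing down it reaches from about 0.425 to 0.925 m from the base axis. Payload 6.8 kg.
Tool frame: the origin (TCP) lies at the very end of the fingers, on their centre line; the grasp point (between the pads) lies 19 mm behind it; z points along the fingers, y is the line along which they close (so a half turn about z gives the same grasp; the last joint's range is limited). The gripper opens to 85 mm and grips with 20 to 120 N. Pads are 22 mm wide; open, the fingers measure 114 mm over their backs; the gripper's body (76 mm by 85 mm) begins 54 mm behind the grasp point. The pads swing forward as they close: fully open they stand 13 mm farther back than shut.
Start: joints at [1.13, 0.477, 0.022, 1.555, -0.011, 1.109, -0.083], TCP at [0.221, -0.638, 0.231] pointing down, gripper open.
Joint ranges: [-2.96, 2.96], [-0.34, 2.1], [-1.41, 1.46], [0.24, 2.44], [-1.37, 4.51], [0.17, 1.92], [-2.96, 2.96]. Speed limits (rad/s): [2.39, 2.39, 3.14, 3.14, 3.14, 3.14, 3.14].

INTERFACE

Orientations are given as a unit quaternion [w, x, y, z].
In Python, from station import bot gives the robot as it stands.
- The arm moves only by the tool apply_moves, never from a script. Its argument "deltas" is a list of rows, each a list of 3 entries, a list of its own where there are three numbers: the closure, from 0 (fully open) to 1 (shut), then the shift along the tool's x, y, z in units of 0.2 m (1.0 is 0.2 m), then the turn about the tool's z in units of 2 pi rad (1.0 is 2 pi rad). A call has 1 to 12 rows; each row is the pose to reach, as a shift and turn from the pose commanded when the call began, along the tool's axes at that moment, turning the shorter way round; what a row does not reach only later rows make up. A row lasts 1/10 s, in which the tool goes at most 50 mm and 8.59 degrees, less where a joint would pass 70% of its speed; a pose out of reach is approached as far as the arm can. A call with a number of a shift or a turn outside -1 to 1 is refused whole. A call with a gripper value outside its range is refused whole. The fingers move at their own pace and stop on an object; "squeeze" is the grip in N (left out, the last holds). Time passes only in rows, so rows that repeat a pose let the fingers close. It gives the time, the measured TCP pose, the force, the opening and the grip force at its end, in the units of the state.
- bot.get_obs(): the state, without advancing time (a new reading comes with each control period).
- bot.read_camera(name): name is "side" or "top" or "wrist"; returns a dict with "color" (420x560x3 uint8, red, green, blue), "intrinsics" (3x3 intrinsics, pixels), "pose" (4x4, takes a point from camera to world coordinates); the wrist camera has in their place "hand_eye" (4x4, takes a point from camera to tool coordinates, whose origin is the TCP and whose axes are the flange's). Camera axes: x right, y down, z forward; pixel columns grow to the right and rows downward; lengths in m; the calibration is good to about 2 mm. The wrist camera is an equidistant fisheye: a pixel r from the principal point sees the ray r / f radians off the axis. A picture is of the moment at which its call begins: read the wrist's pose just before it. There is no depth.
- bot.hand_in(): hands the job in; it is judged then, once.
Trained networks look in a picture, given as the dict that the camera call returned (one of the last four; its "shot" number tells which), for a name from the list of things; names that differ only in an ending like _2 or _b are one class to them, and where a whole thing is asked for, a point or a joint stands for the part that bears it (a point fixed in the world has none). Each returns a list of dicts, best first, with "confidence" (0 to 1); they miss things now and then, are a little off and sometimes report something else, mostly with a low value. They report only what shows in the picture. A call takes as long as a camera call. They do not tell look-alikes from the thing itself.
- bot.look_for(picture, target): "point" ([x, y, z] in m, in world coordinates, good to about 4 mm: the middle of the surface that is visible of it).
The state is a dict: "t": time; "q": joint angles; "joint_vel": joint speeds; "joint_torque": joint torques, N m; "eef_pos": TCP position; "tool_rot": TCP orientation; "contact_force": force on the tool from outside, world axes, zero at the start; "torque": the same for the moment, N m; "gripper_width": opening from 0.0 (shut) to 1.0 (fully open); "grasp_force": force on a finger pad.
Only numpy, scipy, OpenCV 4.12 (cv2) and the standard library are available. Lean on these libraries where they do the work, as an engineer would, in place of code of your own. Each camera call takes 0.05 s, during which the arm holds its last target. There are 200 camera calls.

TASK

Load the bench-top mixer for a balanced run: put the two small powder jars upright into its cups, one jar in each of two cups that lie straight opposite each other, standing on the cup floors. Either pair of opposite cups will do. Leave the wide white pot with the knob on its lid standing where it is.

Things in the scene. Friction and masses are not known exactly. Their poses are not given: they have to be found in the camera images.
- jar_a: A round white powder jar with a wide lime-green screw lid, 43 mm across and 74 mm tall (body and lid are equally wide; lid from 60 to 74 mm up), about 0.11 kg, standing upright and loose on the bench; one of two alike. Origin: centre of its underside, z up along the jar.
- jar_b: The other round white powder jar with a wide lime-green screw lid, 43 mm across and 74 mm tall (body and lid are equally wide; lid from 60 to 74 mm up), about 0.11 kg, standing upright and loose on the bench; one of two alike. Origin: centre of its underside, z up along the jar.
- mixer: fixed mixer, does not turn: white square housing, round grey plate (206 mm across, top 42 mm up), steel hub (58 mm up), four empty aluminium cups in a cross. Origin: on the bench under the hub, z up. Cup axes 62 mm from the hub along +x, +y, -x, -y; +x is opposite -x, +y opposite -y. Cups: 64 mm wide inside, 72 outside; floor 48 mm, rim 76 mm above the bench (28 deep).
- pot: bystander: wide white screw pot with ribbed lid and a grey knob, 73 mm across and 85 mm tall, loose on the bench among the jars; too wide for the cups. Origin: centre of its underside, z up.
Things that resemble listed ones, but are neither listed nor needed, are in the scene too. What is shaped like the jar_a but pink or yellow is not meant.

How it is judged:
By the outcome, as a careful person would: the job done as asked, in the order asked, and still so for the second after the job is handed in, with the robot touching nothing.
It also fails if it takes over 64 s, if anything falls off the work surface, if the arm or the gripper's body presses on something with over 40 N, if the wrist force passes 120 N, or if a joint passes its speed limit or range.

## Working session

There is one attempt and no reset: what is moved stays moved. The work goes in short steps, Python scripts to look and compute and a tool call to move; the robot and the scene stay as the last step left them, time stands still between calls to the robot, and variables do not carry over. Pictures are saved under pics/ and viewed, at most 10 in all, crops included, and the job is handed in when it is done.

Besides the shell and the picture viewer there is one more tool, called after ">>>" by a JSON object that holds its "method" and its "body". apply_moves: Moves the arm, as the interface text tells. Its arguments: {"type":"object","properties":{"deltas":{"type":"array","items":{"type":"array"}},"squeeze":{"type":"number"}},"required":["deltas"]}

```bash
mkdir -p pics; python3 - <<'E'
from station import bot
import cv2,numpy as np
o=bot.get_obs();print(o['t'],o['eef_pos'],o['tool_rot'],o['gripper_width'])
for n in ['top','side']:
    p=bot.read_camera(n);cv2.imwrite(f'pics/{n}0.png',p['color'][:,:,::-1])
    print(n,p['intrinsics'],np.round(p['pose'],3))
    for t in ['jar_a','mixer','pot']:
        for d in bot.look_for(p,t): print(t,np.round(d['point'],3),round(d['confidence'],2))
E
```

```text
0.0 [ 0.22029907 -0.63741711  0.23032641] [-8.84087224e-04  9.86187747e-01  1.65628799e-01 -2.19338300e-04] 0.9968782086678676
top [[462.54181192   0.         277.56268293]
 [  0.         462.54181192 214.13667108]
 [  0.           0.           1.        ]] [[ 1.000e-03 -9.890e-01  1.500e-01  3.260e-01]
 [-1.000e+00 -2.000e-03 -6.000e-03 -1.250e-01]
 [ 6.000e-03 -1.500e-01 -9.890e-01  1.202e+00]
 [ 0.000e+00  0.000e+00  0.000e+00  1.000e+00]]
jar_a [ 0.491 -0.363  0.073] 0.9
jar_a [ 0.443 -0.45   0.072] 0.81
jar_a [ 0.454 -0.249  0.072] 0.68
jar_a [ 0.591 -0.347  0.076] 0.58
mixer [0.489 0.104 0.048] 0.82
pot [ 0.447 -0.144  0.069] 0.74
side [[439.6442082    0.         279.83459986]
 [  0.         439.6442082  210.62308747]
 [  0.           0.           1.        ]] [[ 1.    -0.016  0.017  0.499]
 [-0.023 -0.493  0.87  -1.034]
 [-0.006 -0.87  -0.493  0.56 ]
 [ 0.     0.     0.     1.   ]]
jar_a [ 0.495 -0.382  0.051] 0.84
jar_a [ 0.443 -0.473  0.054] 0.75
jar_a [ 0.46  -0.269  0.049] 0.69
jar_a [ 0.593 -0.368  0.05 ] 0.61
mixer [0.492 0.068 0.055] 0.79
pot [ 0.443 -0.17   0.062] 0.64
```

View pics/top0.png

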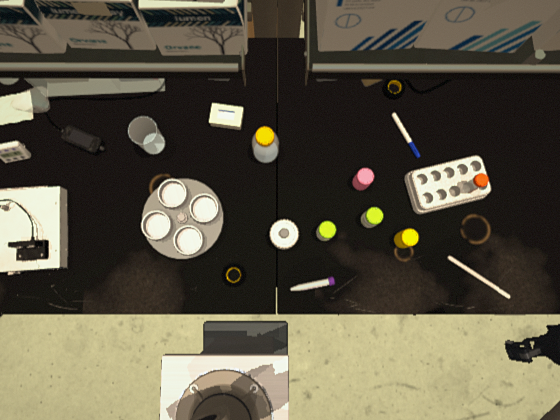

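View pics/side0.png

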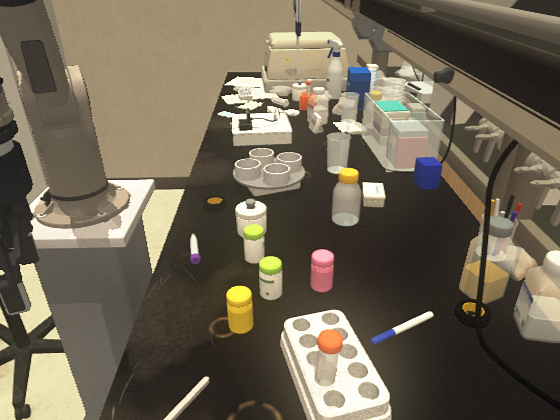

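Top view: the lime jars are at (327,230) and (374,217). Yellow (406,238) and pink (364,178) are decoys. The pot is at (284,233), and the mixer is at about (182,217) with cups at (173,193), (204,207), (188,239) and (157,225). The side view agrees. Next I refine these by colour and ray-plane intersection.

```bash
cat > h.py <<'E'
from station import bot
import cv2,numpy as np
from scipy.spatial.transform import Rotation as R
def px2w(p,uv,z):
    d=p['pose'][:3,:3]@np.linalg.inv(p['intrinsics'])@[*uv,1]; c=p['pose'][:3,3]
    return c+d*(z-c[2])/d[2]
def proj(p,w):
    r,_=cv2.Rodrigues(p['pose'][:3,:3].T)
    return cv2.projectPoints(np.float64(w).reshape(-1,1,3),r,-p['pose'][:3,:3].T@p['pose'][:3,3],p['intrinsics'],None)[0].reshape(-1,2)
def rot():
    w,x,y,z=bot.get_obs()['tool_rot'];return R.from_quat([x,y,z,w])
def yaw():
    y=rot().as_matrix()[:,1];return np.degrees(np.arctan2(y[1],y[0]))   # direction of closing line
def to(w,close_deg=None):
    o=bot.get_obs();d=rot().inv().apply(np.array(w)-o['eef_pos'])/0.2
    t=0
    if close_deg is not None: t=-((close_deg-yaw()+90)%180-90)/360
    print('t',round(o['t'],2),'eef',np.round(o['eef_pos'],4),'yaw',round(yaw(),1),'q7',round(o['q'][6],2),'shift',np.round(d,3),'turn',round(t,4))
E
python3 - <<'E'
from h import *
from scipy.optimize import least_squares
p=bot.read_camera('top');im=p['color'];hsv=cv2.cvtColor(im,cv2.COLOR_RGB2HSV)
m=cv2.inRange(hsv,(33,110,80),(48,255,255))
n,l,s,c=cv2.connectedComponentsWithStats(m)
for i in range(1,n):
    if s[i,4]>50:
        # lid side faces camera foot; use extent of the component
        print(s[i],c[i],px2w(p,c[i],.071))
g=cv2.cvtColor(im,cv2.COLOR_RGB2GRAY)[160:280,120:250]
k=6;G=cv2.GaussianBlur(cv2.resize(g,None,fx=k,fy=k,interpolation=cv2.INTER_CUBIC),(0,0),3)
cs=cv2.HoughCircles(G,cv2.HOUGH_GRADIENT_ALT,1.5,100,param1=100,param2=0.6,minRadius=60,maxRadius=110)
print(cs)
for cc in (cs[0] if cs is not None else []): 
    uv=(cc[:2]+.5)/k-.5+[120,160];print(uv,cc[2]/k,px2w(p,uv,.076))
v=cv2.resize(im[160:280,120:440],None,fx=2.5,fy=2.5,interpolation=cv2.INTER_CUBIC)
# hypothesis overlay
v=im.copy()
cv2.imwrite('pics/mix.png',cv2.resize(im[165:270,125:240],None,fx=5,fy=5,interpolation=cv2.INTER_CUBIC)[:,:,::-1])
E
```

```text
[365 207  19  18 260] [374.03461538 215.29615385] [ 0.49515341 -0.37033527  0.071     ]
[318 221  19  18 253] [327.02766798 229.22529644] [ 0.46027398 -0.25337706  0.071     ]
[[[507.       294.        92.397514]
  [312.       201.        86.94933 ]
  [217.5      391.5       88.3947  ]
  [411.       483.        82.67789 ]
  [507.       294.        80.75981 ]
  [411.       483.        92.60776 ]
  [312.       201.        77.212006]
  [411.       483.        69.81633 ]
  [507.       294.        69.42162 ]
  [217.5      391.5       79.21557 ]]]
[204.08333588 208.58333206] 15.399586 [0.51041848 0.04958184 0.076     ]
[171.58333206 193.08333206] 14.491555 [0.54916108 0.13093308 0.076     ]
[155.83333206 224.83333588] 14.73245 [0.46987062 0.16667573 0.076     ]
[188.08333588 240.08333588] 13.779648 [0.43251347 0.08664288 0.076     ]
[204.08333588 208.58333206] 13.459969 [0.51041848 0.04958184 0.076     ]
[188.08333588 240.08333588] 15.434627 [0.43251347 0.08664288 0.076     ]
[171.58333206 193.08333206] 12.868668 [0.54916108 0.13093308 0.076     ]
[188.08333588 240.08333588] 11.636055 [0.43251347 0.08664288 0.076     ]
[204.08333588 208.58333206] 11.570271 [0.51041848 0.04958184 0.076     ]
[155.83333206 224.83333588] 13.202595 [0.46987062 0.16667573 0.076     ]
```

View pics/mix.png

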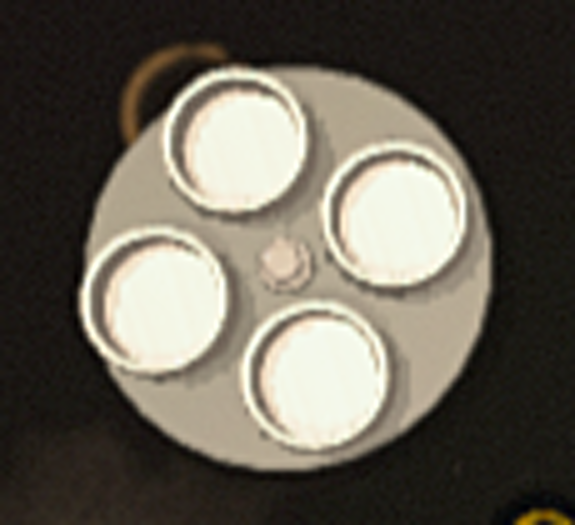

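The crop shows all four rims at the pixels found. Opposite rims are 124 mm apart, as specified, and the pair I'll use is left (0.470, 0.167) and right (0.510, 0.050). The closing line is already at about 109°, which clears the neighbours.

```bash
python3 -c "
from h import *
to([.495,-.370,.17],109); print(rot().as_matrix().round(3))"
```

```text
t 0.45 eef [ 0.2205 -0.6379  0.2312] yaw -70.9 q7 -0.08 shift [ 1.735 -0.818  0.306] turn 0.0002
[[ 0.945  0.327 -0.   ]
 [ 0.327 -0.945  0.   ]
 [-0.    -0.    -1.   ]]
```

>>> {"method": "apply_moves", "body": {"deltas": [[0.25,[0.9,-0.4,0],0],[0.25,[0.9,-0.4,0],0],[0.25,[0.9,-0.4,0],0],[0.25,[0.9,-0.4,0],0],[0.25,[0.9,-0.4,0],0]], "squeeze": 40}}

```text
t: 0.95
eef_pos: [0.3721, -0.497, 0.2316]
tool_rot: [-0.001, 0.985, 0.172, 0.002]
contact_force: [0.8, -0.4, -0.6]
gripper_width: 0.75
grasp_force: 0.0
```

>>> {"method": "apply_moves", "body": {"deltas": [[0.25,[0.835,-0.418,0.2],0],[0.25,[0.835,-0.418,0.2],0],[0.25,[0.835,-0.418,0.2],0],[0.25,[0.835,-0.418,0.2],0],[0.25,[0.835,-0.418,0.2],0],[0.25,[0.835,-0.418,0.2],0],[0.25,[0.835,-0.418,0.2],0]]}}

```text
t: 1.65
eef_pos: [0.494, -0.3716, 0.1915]
tool_rot: [0.0, 0.986, 0.165, -0.0]
contact_force: [0.5, 0.7, 0.2]
gripper_width: 0.751
grasp_force: 0.0
```

```bash
python3 - <<'E'
from h import *
to([.495,-.370,.042],109);print(bot.get_obs()['gripper_width'])
p=bot.read_camera('wrist');cv2.imwrite('pics/w1.png',p['color'][:,:,::-1])
print(p['intrinsics'],p['hand_eye'].round(3))
for d in bot.look_for(p,'jar_a'): print(np.round(d['point'],3),round(d['confidence'],2))
E
```

```text
t 1.65 eef [ 0.494  -0.3716  0.1915] yaw -71.1 q7 -0.74 shift [ 0.008 -0.007  0.748] turn -0.0001
0.7507624097910617
[[325.1922621    0.         276.64218589]
 [  0.         325.1922621  208.21114682]
 [  0.           0.           1.        ]] [[-0.    -0.959 -0.284  0.072]
 [ 1.    -0.     0.    -0.   ]
 [-0.    -0.284  0.959 -0.143]
 [ 0.     0.     0.     1.   ]]
[ 0.466 -0.261  0.073] 0.8
[ 0.501 -0.368  0.081] 0.76
[ 0.449 -0.445  0.057] 0.7
[ 0.592 -0.356  0.08 ] 0.63
```

View pics/w1.png

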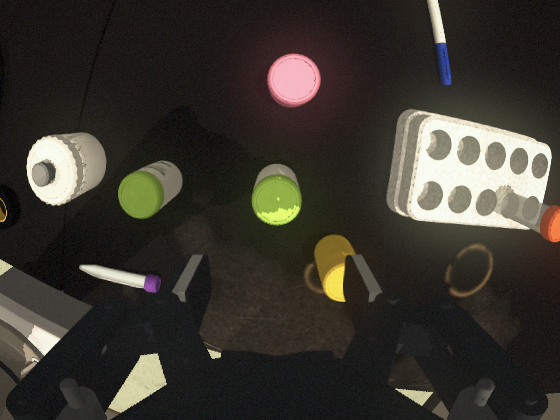

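The wrist view shows the target lid centred between the fingers at (277,200). Yellow (335,270) and the pot (65,170) are clear of the finger line. I descend and grip.

>>> {"method": "apply_moves", "body": {"deltas": [[0.25,[0.01,0,0.25],0],[0.25,[0.01,0,0.4],0],[0.25,[0.01,0,0.55],0],[0.25,[0.01,0,0.68],0],[0.25,[0.01,0,0.755],0],[0.25,[0.01,0,0.755],0],[0.6,[0.01,0,0.755],0],[0.8,[0.01,0,0.755],0],[0.8,[0.01,0,0.755],0],[0.8,[0.01,0,0.755],0],[0.8,[0.01,0,0.755],0]]}}

```text
t: 2.85
eef_pos: [0.4979, -0.3701, 0.0419]
tool_rot: [0.001, 0.986, 0.166, 0.001]
contact_force: [-0.3, 0.4, 6.9]
gripper_width: 0.494
grasp_force: 41.0
```

>>> {"method": "apply_moves", "body": {"deltas": [[0.8,[0,0,0],0],[0.8,[0,0,-0.1],0],[0.8,[0,0,-0.3],0],[0.8,[0,0,-0.5],0],[0.8,[0,0,-0.65],0],[0.8,[0,0,-0.65],0]]}}

```text
t: 3.45
eef_pos: [0.4995, -0.371, 0.1757]
tool_rot: [0.003, 0.986, 0.166, 0.003]
contact_force: [0.2, -0.6, -1.0]
gripper_width: 0.494
grasp_force: 40.9
```

```bash
python3 - <<'E'
from h import *
to([.470,.167,.17],109);print(bot.get_obs()['gripper_width'],bot.get_obs()['grasp_force'],bot.get_obs()['contact_force'])
E
```

```text
t 3.45 eef [ 0.4995 -0.371   0.1757] yaw -70.9 q7 -0.74 shift [ 0.739 -2.591  0.014] turn 0.0002
0.49356378377387383 40.89261084794998 [ 0.21214929 -0.61817069 -1.00471816]
```

>>> {"method": "apply_moves", "body": {"deltas": [[0.8,[0.05,-0.15,0],0],[0.8,[0.1,-0.37,0],0],[0.8,[0.17,-0.6,0],0],[0.8,[0.24,-0.86,0],0],[0.8,[0.25,-0.9,0],0]]}}

```text
t: 3.95
eef_pos: [0.4846, -0.1764, 0.1696]
tool_rot: [-0.002, 0.986, 0.169, -0.001]
contact_force: [-0.3, 0.2, -1.3]
gripper_width: 0.494
grasp_force: 41.1
```

>>> {"method": "apply_moves", "body": {"deltas": [[0.8,[0.05,-0.2,0],0],[0.8,[0.12,-0.42,0],0],[0.8,[0.18,-0.64,0],0],[0.8,[0.25,-0.86,0],0],[0.8,[0.25,-0.9,0],0]]}}

```text
t: 4.45
eef_pos: [0.4735, 0.0093, 0.1702]
tool_rot: [-0.001, 0.986, 0.17, 0.0]
contact_force: [0.8, -0.1, -0.4]
gripper_width: 0.49
grasp_force: 41.2
```

>>> {"method": "apply_moves", "body": {"deltas": [[0.8,[0.05,-0.2,0],0],[0.8,[0.12,-0.42,0],0],[0.8,[0.19,-0.64,0],0],[0.8,[0.24,-0.78,0],0],[0.8,[0.24,-0.78,0],0],[0.8,[0.24,-0.78,0],0]]}}

```text
t: 5.05
eef_pos: [0.4681, 0.1662, 0.1697]
tool_rot: [0.0, 0.986, 0.166, -0.001]
contact_force: [-0.3, 0.1, -2.0]
gripper_width: 0.494
grasp_force: 41.2
```

```bash
python3 - <<'E'
from h import *
to([.470,.167,.0905],109);o=bot.get_obs();print(o['gripper_width'],o['grasp_force'],rot().as_matrix().round(3)[2])
p=bot.read_camera('wrist');w=p['color'];p=bot.read_camera('top');c=p['color']
cv2.imwrite('pics/c1.png',np.hstack([w,c[120:280,80:260].repeat(2,0).repeat(2,1)[:,:360] if 0 else cv2.copyMakeBorder(c[150:290,110:250],0,280,0,100,0)])[:,:,::-1])
s=bot.read_camera('side')
# lid in side view: lime
for n,q in (('top',p),('side',s)):
    m=cv2.inRange(cv2.cvtColor(q['color'],cv2.COLOR_RGB2HSV),(33,110,80),(48,255,255))
    _,l,st,ce=cv2.connectedComponentsWithStats(m)
    print(n,[(st[i].tolist(),ce[i].round(1).tolist()) for i in range(1,len(st)) if st[i,4]>15])
E
```

```text
t 5.05 eef [0.4681 0.1662 0.1697] yaw -70.9 q7 -1.83 shift [ 0.011 -0.001  0.396] turn 0.0003
0.49446097066736555 41.24596282839775 [-0.001  0.    -1.   ]
top [([137, 219, 16, 11, 109], [145.2, 224.7]), ([318, 221, 19, 18, 255], [327.1, 229.2])]
side [([250, 108, 8, 9, 53], [254.2, 112.5]), ([244, 224, 20, 16, 259], [253.3, 231.7])]
```

View pics/c1.png

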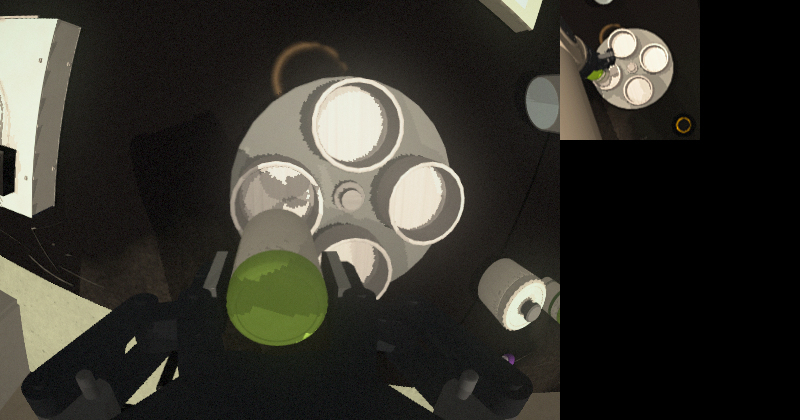

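The wrist view shows the jar held level with its lid at (277,298). The target cup's rim is centred at about (277,203) and the opposite cup at (418,203). I check both from here.

```bash
cat >> h.py <<'E'
def wpx(p,uv,z):
    o=bot.get_obs();K=p['intrinsics'];a=(np.array(uv)-K[:2,2])/K[0,0];r=np.linalg.norm(a)
    d=np.r_[a/r*np.sin(r),np.cos(r)];H=p['hand_eye'];d=rot().apply(H[:3,:3]@d);c=rot().apply(H[:3,3])+o['eef_pos']
    return c+d*(z-c[2])/d[2]
E
python3 - <<'E'
from h import *
p=bot.read_camera('wrist')
for uv,z in [((277,203),.076),((418,203),.076),((358,124),.076),((277,298),.2017)]: print(uv,wpx(p,uv,z).round(4))
to([.470,.167,.0905])
E
```

```text
(277, 203) [0.4744 0.1667 0.076 ]
(418, 203) [0.5116 0.0589 0.076 ]
(358, 124) [0.551  0.1299 0.076 ]
(277, 298) [0.4702 0.1655 0.2017]
t 5.25 eef [0.4684 0.1648 0.17  ] yaw -71.1 q7 -1.83 shift [ 0.011 -0.008  0.398] turn 0
```

>>> {"method": "apply_moves", "body": {"deltas": [[0.8,[0.01,-0.01,0.1],0],[0.8,[0.01,-0.01,0.22],0],[0.8,[0.01,-0.01,0.3],0],[0.8,[0.01,-0.01,0.36],0],[0.8,[0.01,-0.01,0.385],0],[0.8,[0.01,-0.01,0.393],0],[0.8,[0.01,-0.01,0.393],0],[0.8,[0.01,-0.01,0.393],0]]}}

```text
t: 6.05
eef_pos: [0.4701, 0.1694, 0.0924]
tool_rot: [-0.0, 0.986, 0.166, 0.001]
contact_force: [-0.4, -0.4, -1.2]
gripper_width: 0.491
grasp_force: 41.2
```

```bash
python3 - <<'E'
from h import *
to([.470,.167,.0900],109);print(bot.get_obs()['contact_force'])
E
```

```text
t 6.05 eef [0.4701 0.1694 0.0924] yaw -70.9 q7 -1.89 shift [-0.004  0.011  0.012] turn 0.0002
[-0.39794506 -0.42740413 -1.24768438]
```

>>> {"method": "apply_moves", "body": {"deltas": [[0.8,[0,0.008,0.008],0],[0.8,[0,0.008,0.012],0],[0.8,[0,0.008,0.012],0],[0.45,[0,0.008,0.012],0],[0.35,[0,0.008,0.012],0],[0.25,[0,0.008,0.012],0],[0.25,[0,0.008,0.012],0],[0.25,[0,0.008,-0.1],0],[0.25,[0,0.008,-0.3],0],[0.25,[0,0.008,-0.5],0],[0.25,[0,0.008,-0.6],0],[0.25,[0,0.008,-0.6],0]]}}

```text
t: 7.25
eef_pos: [0.4719, 0.1687, 0.2149]
tool_rot: [-0.001, 0.986, 0.166, 0.003]
contact_force: [0.2, 0.2, -0.3]
gripper_width: 0.749
grasp_force: 0.0
```

```bash
python3 - <<'E'
from h import *
to([.460,-.253,.18],109)
p=bot.read_camera('wrist');w=p['color'];cv2.imwrite('pics/c2.png',w[:,:,::-1])
m=cv2.inRange(cv2.cvtColor(w,cv2.COLOR_RGB2HSV),(33,110,60),(48,255,255))
_,l,st,ce=cv2.connectedComponentsWithStats(m)
for i in range(1,len(st)):
    if st[i,4]>300: print(st[i],ce[i],wpx(p,ce[i],.120))
E
```

```text
t 7.25 eef [0.4719 0.1687 0.2149] yaw -70.9 q7 -1.8 shift [-0.746  1.974  0.17 ] turn 0.0002
[ 251  189   54   54 2313] [277.27237354 215.41461306] [0.46813708 0.16684078 0.12      ]
[538 285  22  29 473] [549.27061311 299.1141649 ] [ 0.47270163 -0.17070283  0.12      ]
```

View pics/c2.png

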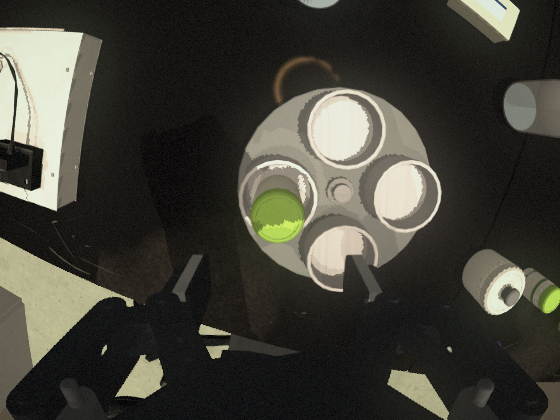

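Jar 1 stands upright in the left cup at (0.468, 0.167). Next is the other lime jar.

>>> {"method": "apply_moves", "body": {"deltas": [[0.25,[-0.37,0.99,0],0],[0.25,[-0.37,0.99,0],0],[0.25,[-0.37,0.99,0],0],[0.25,[-0.37,0.99,0],0],[0.25,[-0.37,0.99,0],0]]}}

```text
t: 7.8
eef_pos: [0.4629, -0.0497, 0.2101]
tool_rot: [0.001, 0.987, 0.162, -0.002]
contact_force: [0.1, 0.1, 0.6]
gripper_width: 0.753
grasp_force: 0.0
```

>>> {"method": "apply_moves", "body": {"deltas": [[0.25,[-0.37,0.98,0.15],0],[0.25,[-0.37,0.98,0.15],0],[0.25,[-0.37,0.98,0.15],0],[0.25,[-0.37,0.98,0.15],0],[0.25,[-0.37,0.98,0.15],0],[0.25,[-0.37,0.98,0.15],0],[0.25,[-0.37,0.98,0.15],0]]}}

```text
t: 8.5
eef_pos: [0.4588, -0.2511, 0.1808]
tool_rot: [-0.001, 0.986, 0.166, -0.001]
contact_force: [-0.1, 0.2, 0.2]
gripper_width: 0.755
grasp_force: 0.0
```

```bash
python3 - <<'E'
from h import *
p=bot.read_camera('wrist');w=p['color']
m=cv2.inRange(cv2.cvtColor(w,cv2.COLOR_RGB2HSV),(33,110,60),(48,255,255))
_,l,st,ce=cv2.connectedComponentsWithStats(m)
for i in range(1,len(st)):
    if st[i,4]>300: print(st[i],ce[i],wpx(p,ce[i],.072))
to([.460,-.253,.042],109)
E
```

```text
[ 254  178   54   53 2020] [280.19752475 202.62425743] [ 0.46223811 -0.2521735   0.072     ]
t 8.55 eef [ 0.4592 -0.2506  0.1812] yaw -70.8 q7 -0.88 shift [0.    0.014 0.696] turn 0.0006
```

>>> {"method": "apply_moves", "body": {"deltas": [[0.25,[0.005,0.012,0.2],0],[0.25,[0.005,0.012,0.35],0],[0.25,[0.005,0.012,0.5],0],[0.25,[0.005,0.012,0.62],0],[0.25,[0.005,0.012,0.695],0],[0.25,[0.005,0.012,0.695],0],[0.6,[0.005,0.012,0.695],0],[0.8,[0.005,0.012,0.695],0],[0.8,[0.005,0.012,0.695],0],[0.8,[0.005,0.012,0.695],0],[0.8,[0.005,0.012,0.695],0]]}}

```text
t: 9.65
eef_pos: [0.4614, -0.2548, 0.0438]
tool_rot: [0.0, 0.986, 0.166, 0.001]
contact_force: [-0.6, 2.1, 7.7]
gripper_width: 0.493
grasp_force: 40.9
```

>>> {"method": "apply_moves", "body": {"deltas": [[0.8,[0,0,0],0],[0.8,[0,0,-0.1],0],[0.8,[0,0,-0.3],0],[0.8,[0,0,-0.5],0],[0.8,[0,0,-0.7],0],[0.8,[0,0,-0.7],0],[0.8,[0,0,-0.7],0]]}}

```text
t: 10.35
eef_pos: [0.4608, -0.2553, 0.1836]
tool_rot: [0.001, 0.986, 0.165, 0.001]
contact_force: [0.4, 0.1, -1.1]
gripper_width: 0.491
grasp_force: 40.8
```

```bash
python3 -c "
from h import *
to([.5104,.0500,.18],109);o=bot.get_obs();print(o['gripper_width'],o['grasp_force'])"
```

```text
t 10.35 eef [ 0.4608 -0.2553  0.1836] yaw -71.0 q7 -0.88 shift [ 0.732 -1.362  0.017] turn 0.0001
0.491093760441232 40.78697383403778
```

>>> {"method": "apply_moves", "body": {"deltas": [[0.8,[0.08,-0.15,0],0],[0.8,[0.18,-0.34,0],0],[0.8,[0.29,-0.54,0],0],[0.8,[0.37,-0.7,0],0],[0.8,[0.37,-0.7,0],0]]}}

```text
t: 10.85
eef_pos: [0.4844, -0.0925, 0.1811]
tool_rot: [-0.002, 0.985, 0.17, -0.001]
contact_force: [0.1, -0.3, -0.9]
gripper_width: 0.494
grasp_force: 40.9
```

>>> {"method": "apply_moves", "body": {"deltas": [[0.8,[0.1,-0.18,0],0],[0.8,[0.21,-0.38,0],0],[0.8,[0.31,-0.56,0],0],[0.8,[0.36,-0.66,0],0],[0.8,[0.36,-0.66,0],0],[0.8,[0.36,-0.66,0],0],[0.8,[0.36,-0.66,0],0]]}}

```text
t: 11.55
eef_pos: [0.5091, 0.0478, 0.1817]
tool_rot: [0.0, 0.986, 0.164, -0.001]
contact_force: [-0.1, 0.5, -1.2]
gripper_width: 0.494
grasp_force: 41.0
```

```bash
python3 -c "
from h import *
to([.5104,.0500,.092],109);p=bot.read_camera('wrist');w=p['color'];cv2.imwrite('pics/c3.png',w[:,:,::-1])
print(proj)
"
```

```text
t 11.55 eef [0.5091 0.0478 0.1817] yaw -71.1 q7 -1.54 shift [ 0.011 -0.008  0.449] turn -0.0002
<function proj at 0x7f1fea054540>
```

View pics/c3.png

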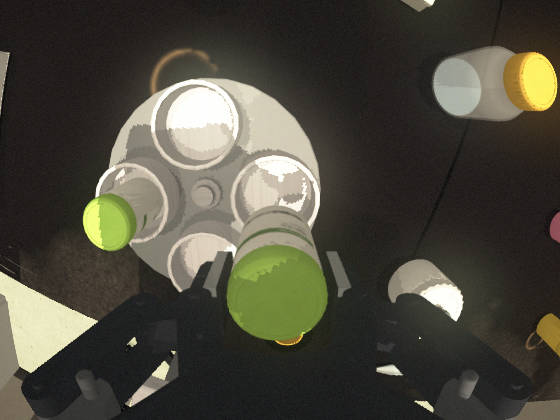

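The held jar (277,292) is in line with the right cup's rim (276,199). The first jar stands in the opposite cup. I lower slowly and then release.

>>> {"method": "apply_moves", "body": {"deltas": [[0.8,[0.008,-0.004,0.1],0],[0.8,[0.008,-0.004,0.22],0],[0.8,[0.008,-0.004,0.32],0],[0.8,[0.008,-0.004,0.39],0],[0.8,[0.008,-0.004,0.425],0],[0.8,[0.008,-0.004,0.438],0],[0.8,[0.008,-0.004,0.44],0],[0.8,[0.008,-0.004,0.44],0]]}}

```text
t: 12.4
eef_pos: [0.5115, 0.051, 0.0953]
tool_rot: [0.0, 0.986, 0.165, 0.001]
contact_force: [-0.4, -0.3, -0.9]
gripper_width: 0.49
grasp_force: 41.0
```

```bash
python3 -c "
from h import *
to([.5104,.0500,.0915],109);print(bot.get_obs()['contact_force'])
"
```

```text
t 12.4 eef [0.5115 0.051  0.0953] yaw -71.0 q7 -1.59 shift [-0.007  0.003  0.019] turn 0.0001
[-0.42893794 -0.26561477 -0.87378007]
```

>>> {"method": "apply_moves", "body": {"deltas": [[0.8,[-0.004,0.003,0.01],0],[0.8,[-0.004,0.003,0.018],0],[0.8,[-0.004,0.003,0.018],0],[0.45,[-0.004,0.003,0.018],0],[0.35,[-0.004,0.003,0.018],0],[0.25,[-0.004,0.003,0.018],0],[0.25,[-0.004,0.003,0.018],0],[0.25,[-0.004,0.003,-0.1],0],[0.25,[-0.004,0.003,-0.3],0],[0.25,[-0.004,0.003,-0.5],0],[0.25,[-0.004,0.003,-0.7],0],[0.25,[-0.004,0.003,-0.7],0]]}}

```text
t: 13.6
eef_pos: [0.5137, 0.051, 0.2403]
tool_rot: [0.0, 0.986, 0.166, 0.005]
contact_force: [0.4, -0.2, -0.1]
gripper_width: 0.75
grasp_force: 0.0
```

>>> {"method": "apply_moves", "body": {"deltas": [[0.25,[0,0.4,-0.2],0],[0.25,[0,0.9,-0.2],0],[0.25,[0,0.9,-0.2],0],[0.25,[0,0.9,-0.2],0],[0.25,[0,0.9,-0.2],0],[0.25,[0,0.9,-0.2],0],[0.25,[0,0.9,-0.2],0],[0.25,[0,0.9,-0.2],0]]}}

```text
t: 14.4
eef_pos: [0.5689, -0.118, 0.2743]
tool_rot: [-0.0, 0.986, 0.167, -0.0]
contact_force: [0.2, -0.7, 0.4]
gripper_width: 0.749
grasp_force: 0.0
```

```bash
python3 - <<'E'
from h import *
to([.5,.05,.2])
p=bot.read_camera('wrist');w=p['color']
t=bot.read_camera('top');s=bot.read_camera('side')
m=cv2.inRange(cv2.cvtColor(w,cv2.COLOR_RGB2HSV),(33,110,60),(48,255,255))
_,l,st,ce=cv2.connectedComponentsWithStats(m)
for i in range(1,len(st)):
    if st[i,4]>200: print(st[i],ce[i],wpx(p,ce[i],.120))
c=np.hstack([cv2.resize(x,(400,400),interpolation=cv2.INTER_CUBIC) for x in (t['color'][150:290,110:310][:, :140],s['color'][120:260,200:340])])
cv2.imwrite('pics/end.png',c[:,:,::-1])
for d in bot.look_for(t,'pot')[:1]+bot.look_for(s,'pot')[:1]: print(d)
E
```

```text
t 14.4 eef [ 0.5689 -0.118   0.2743] yaw -70.8 q7 -1.18 shift [-0.049 -0.906  0.372] turn 0
[  89  174   38   40 1186] [107.34907251 193.34232715] [0.51177772 0.04736784 0.12      ]
[ 12 178  29  37 827] [ 26.07376058 196.20918984] [0.47063035 0.16216384 0.12      ]
{'point': [0.4499, -0.172, 0.0512], 'confidence': 0.93}
```

View pics/end.png

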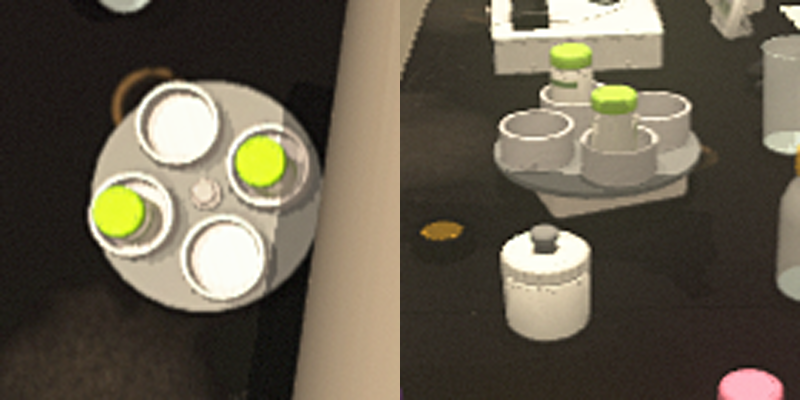

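The final views show both lime jars upright in opposite cups (crop pixels (118,210) and (260,160)). The pot hasn't moved and the arm is clear.

```bash
python3 -c "
from station import bot
print(bot.hand_in())"
```

```text
the job is handed in; nothing more can be done
None
```

Both lime-lidded jars are upright in opposite mixer cups, seen in the final top and side views; the pot was left where it stood, and the job was handed in at about 14.5 s.

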